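Shim the raised bracket foot

TASK

Push the slotted steel shim along the wooden board with the fingers, open end of its slot first, and slide it square under the raised foot of the grey bracket until the bottom of the slot comes up against the hold-down bolt. Do not pick it up or tip it: it stays flat on the board all the way. Leave the plain plate and the other things where they lie.

Things in the scene. Friction and masses are not known exactly. Their poses are not given: they have to be found in the camera images.
- board: Wooden work board, 400 mm (x) by 700 mm (y), 27 mm thick, fixed flat on the bench: everything in this task stands on its top, 27 mm above the bench. Origin: centre of its underside, on the bench.
- bracket: Grey bracket fixed to the board: foot plate 80 mm deep (x), 200 wide (y), underside 14 and top 26 mm above the board, on a 45 mm wide block at each end; between them a channel 110 wide, 14 high, along x, mouth at x = -40. Upright plate on the far edge (x +14 to +40), 93 high, with stays. Origin: on the board under the foot's middle; x along the channel away from the robot (within .25 rad), z up.
- bolt (a point): Axis of the upright steel hold-down bolt, 12 mm thick, that passes down through the middle of the foot and the channel to the board; point 7 mm above the board, on the bracket's origin axis; axes as the bracket's. The shim is home when the bottom of its slot meets the bolt; its solid end then sticks out about 36 mm in front of the foot.
- shim: Slotted U-shaped steel shim, loose, flat on the board in front of the bracket, left or right of the channel's line: 120 long (x), 90 wide (y), 10 mm thick, about 0.5 kg. Origin: centre of the underside. x from the solid end (flat edge at -60) to the fork end (two round prongs 31 wide, tips at +60), which roughly faces the bracket. Slot 28 wide, from its flat bottom at x = +10 to the fork end.
- shim_slot (a point): Middle of the bottom of the shim's slot, half-way up the thickness: 10 mm ahead of the shim's centre along its x; axes as the shim's.
- shim_centre (a point): Centre of the shim, half-way up (5 mm above its underside); axes as the shim's.
- plain_plate: Plain rectangular steel plate without a slot, 120 x 60 x 10 mm, lying on the other side of the channel's line from the shim; not to be moved. Origin: centre of the underside, x along its length.
- seal: Small shaft seal with a coil spring, standing upright, 32 mm across, 30 mm high, left of the bracket. Bystander. Origin: centre of the underside.
- tape_measure: Yellow and black tape measure standing on edge, 34 x 78 mm, 68 mm high, left of the bracket. Bystander. Origin: centre of the underside.
- tin: Round grease tin, 83 mm across, 60 mm high, right of the bracket. Bystander. Origin: centre of the underside.
- spare_bolt: Loose steel hex bolt standing on its head, 16 mm across, 42 mm high, right of the bracket (not the hold-down bolt). Bystander. Origin: centre of the underside.

How it is judged (in metres and radians):
At the end, for the whole second after the job is handed in: The shim lies flat and still on the board under the foot, the bottom of its slot within 5 mm of the bolt's near side, the bolt inside the slot (within 12 mm of its middle line), and the shim square to the channel within 0.15 rad (x of shim_slot in the frame of bracket between -0.011 and 0 m and y of shim_slot in the frame of bracket between -0.012 and 0.012 m and angle between the x axis of shim and the x axis of bracket, either way round below 0.15 rad and height (world z) of shim_centre below 0.034 m and angle between shim's own z axis and vertical below 0.03 rad and linear speed of shim below 0.01 m/s); the robot touches nothing.
It fails at once if the shim is lifted more than 5 mm off the board (height (world z) of shim_centre above 0.037 m).
It fails at once if the shim is tipped by more than 0.1 rad (angle between shim's own z axis and vertical above 0.1 rad).
It fails at once if the plain plate is moved more than 20 mm (distance of plain_plate from where it was at the start of the episode above 0.02 m).
It fails at once if one of the other things is moved more than 20 mm (distance of any of seal, tape_measure, tin, spare_bolt from where it was at the start of the episode above 0.02 m).
It also fails if it takes over 51 s, if anything falls off the work surface, if the arm or the gripper's body presses on something with over 40 N, if the wrist force passes 120 N, or if a joint passes its speed limit or range.

ROBOT

A 6-joint arm with a two-finger parallel gripper is mounted at the origin on a cart in front of the work surface, level with it; the furniture and walls round the work are solid. World frame = base frame: x ahead of the robot, y to its left, z up, the work surface at z = 0. Lengths are in mm, angles in rad, forces in N, time in s.
With the tool pointing down it reaches from about 300 to 775 mm from the base axis. Payload 14.6 kg.
Tool frame: the origin (TCP) lies midway between the tips of the shut fingers; the grasp point (between the pads) lies 19 mm behind it; z points along the fingers, y is the line along which they close (so a half turn about z gives the same grasp; the last joint's range is limited). The gripper opens to 94 mm and grips with 3 to 60 N. Pads are 16 mm wide; open, the fingers measure 119 mm over their backs; the gripper's body (75 mm by 177 mm) begins 78 mm behind the grasp point.
Start: joints at [-1.259, 0.3, 1.521, -0, 1.321, -0.067], TCP at [203.386, -511.002, 205.446] pointing down, gripper open.
Joint ranges: [-3.03, 3.03], [-0.79, 2.21], [0.23, 2.52], [-1.04, 4.18], [0, 3.07], [-2.55, 2.55]. Speed limits (rad/s): [2.22, 2.22, 2.57, 3.14, 3.14, 3.14].

INTERFACE

Orientations are given as [roll, pitch, yaw] about the fixed x, y, z axes, in that order (R = Rz(yaw) Ry(pitch) Rx(roll)).
In Python, from cell import manip, camera gives the robot as it stands.
- The arm moves only by the tool move_arm, never from a script. Its arguments are lists of equal length, an entry for each row: "dp": the shift along the world's x, y, z in mm, a list of three; "rotation": the turn, a rotation vector about the world's x, y, z in rad, a list of three; "hand": the opening, from 0 (shut) to 1 (fully open). A call has 1 to 10 rows; each row shifts and turns the commanded pose from where the row before left it; what a row does not reach is not made up. A row lasts 1/8 s, in which the tool goes at most 62.5 mm and 10.7 degrees, less where a joint would pass 70% of its speed; a pose out of reach is approached as far as the arm can. A call with a gripper value outside its range is refused whole. The fingers move at their own pace and stop on an object; "newtons" is the grip in N (left out, the last holds). Time passes only in rows, so rows that do not move let the fingers close. It gives the time, the measured TCP pose, the force, the opening and the grip force at its end, in the units of the state.
- manip.read_state(): the state, without advancing time (a new reading comes with each control period).
- camera(name): name is "scene" or "top" or "wrist"; returns a dict with "image" (400x640x3 uint8, red, green, blue), "fx", "fy", "cx", "cy" (pixels), "k1" (the pictures are not rectified: a ray, as slopes to the right and down, at radius r is drawn at 1 + k1 r^2 times it, then the intrinsics apply), "R" (3x3) and "t" (3): a world point X has camera coordinates R X + t; the wrist camera has in their place "mount" (4x4, takes a point from camera to tool coordinates, whose origin is the TCP and whose axes are the flange's). Camera axes: x right, y down, z forward; pixel columns grow to the right and rows downward; lengths in mm; the calibration is good to about 2 mm. A picture is of the moment at which its call begins: read the wrist's pose just before it. There is no depth.
- manip.sign_off(): hands the job in; it is judged then, once.
The state is a dict: "clock": time; "joints": joint angles; "qd": joint speeds; "effort": joint torques, N m; "eef_pos": TCP position; "eef_rot": TCP orientation; "wrist_force": force on the tool from outside, world axes, zero at the start; "moment": the same for the moment, N m; "finger_gap": finger opening in mm; "finger_force": force on a finger pad.
Only numpy, scipy, OpenCV 4.12 (cv2) and the standard library are available. Lean on these libraries where they do the work, as an engineer would, in place of code of your own. Each camera call takes 0.05 s, during which the arm holds its last target. There are 200 camera calls.

## Working session

There is one attempt and no reset: what is moved stays moved. The work goes in short steps, Python scripts to look and compute and a tool call to move; the robot and the scene stay as the last step left them, time stands still between calls to the robot, and variables do not carry over. Pictures are saved under pics/ and viewed, at most 10 in all, crops included, and the job is handed in when it is done.

Besides the shell and the picture viewer there is one more tool, called after "Emit:" by a JSON object that holds its "name" and its "arguments", one argument or row to a line. move_arm: Moves the arm, as the interface text tells. Its arguments: {"type":"object","properties":{"dp":{"type":"array","items":{"type":"array","items":{"type":"number"}}},"rotation":{"type":"array","items":{"type":"array","items":{"type":"number"}}},"hand":{"type":"array","items":{"type":"number"}},"newtons":{"type":"number"}},"required":["dp","rotation","hand"]}

```bash
mkdir -p pics; ls
cat > h.py <<'E'
import numpy as np, cv2
from cell import manip, camera
def save(n,f):
    c=camera(n); cv2.imwrite('pics/'+f,c['image'][:,:,::-1]); np.save('pics/'+f+'.npy',c,allow_pickle=True); return c
def load(f): return np.load('pics/'+f+'.npy',allow_pickle=True).item()
def pose(c,st=None):
    """camera-to-world rotation and centre"""
    if 'R' in c: R=np.array(c['R']);t=np.array(c['t']).ravel(); return R.T,-R.T@t
def ray(c,uv):
    K=np.array([[c['fx'],0,c['cx']],[0,c['fy'],c['cy']],[0,0,1.]])
    p=cv2.undistortPoints(np.array(uv,float).reshape(-1,1,2),K,np.array([c['k1'],0,0,0.])).reshape(-1,2)
    return np.c_[p,np.ones(len(p))]
def plane(c,uv,z):
    R,o=pose(c); d=ray(c,uv)@R.T
    return o+d*((z-o[2])/d[:,2:])
E
python3 - <<'E'
from h import *
for n in('scene','top'):
    c=save(n,n+'0.png'); print(n,pose(c)[1],c['k1'],c['fx'])
print(manip.read_state())
E
```

```text
pics
scene [137.75521121 563.42662937 504.77691393] 0.023941127111469524 435.7721699988004
top [ 408.99175983  -44.67740673 1152.63967277] -0.08334544435476228 489.5760251080212
{'clock': 0.1, 'joints': array([-1.25860568e+00,  3.00406235e-01,  1.52152647e+00,  1.08078067e-05,
        1.32068146e+00, -6.65974559e-02]), 'qd': array([-0.00146254, -0.00067474, -0.00133936, -0.0003021 , -0.00153474,
        0.00188288]), 'effort': array([ 2.70927383e-03, -5.32635820e+01, -3.53280652e+01,  7.10748928e-02,
        2.34572939e-02, -6.56018642e-05]), 'eef_pos': array([ 203.31630743, -510.78878328,  204.94500765]), 'eef_rot': array([-3.14057410e+00, -7.84254479e-05,  3.78785380e-01]), 'wrist_force': array([ 0.64541654,  0.02110075, -0.03262877]), 'moment': array([0.01196498, 0.01017753, 0.09790229]), 'finger_force': 0.0, 'finger_gap': 94.24397209470891}
```

View pics/top0.png

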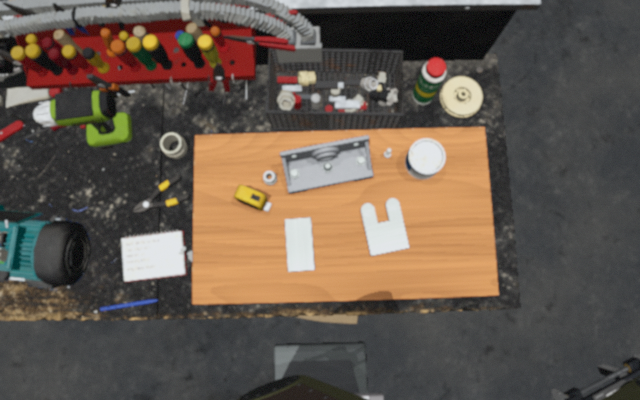

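View pics/scene0.png

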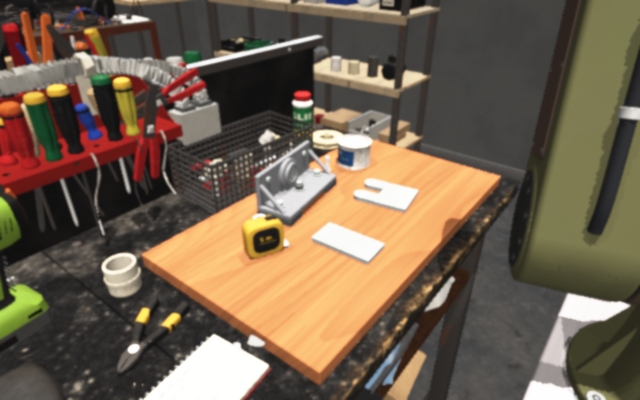

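The top view shows the shim at about (385,227) with its fork up and slightly left. The plain plate is at (299,244), the bracket foot spans (284..372, 140..190), the bolt is near (327,167), the tin is at (426,157) and the spare bolt at (388,153).

```bash
cat >> h.py <<'E'
def shim_fit(c,P):
    """P: contour points on top plane (world). returns centre (x,y), yaw via min-area rect of hull w/ known 120x90"""
    r=cv2.minAreaRect(P[:,:2].astype(np.float32)); return r
E
python3 - <<'E'
from h import *
c=load('top0.png'); im=c['image']; hsv=cv2.cvtColor(im,cv2.COLOR_RGB2HSV)
m=((hsv[...,1]<60)&(hsv[...,2]>120)).astype(np.uint8)
m[:130]=0;m[300:]=0;m[:,:200]=0;m[:,490:]=0
cs,_=cv2.findContours(m,cv2.RETR_EXTERNAL,cv2.CHAIN_APPROX_NONE)
for k in cs:
    if cv2.contourArea(k)<15: continue
    k=k.reshape(-1,2); P=plane(c,k,37); r=cv2.minAreaRect(P[:,:2].astype(np.float32)); print(k.mean(0).round(),cv2.contourArea(k),np.round(r[0],1),np.round(r[1],1),round(r[2],2))
# board corners
print(plane(c,[(194,135),(485,127),(498,295),(193,304)],27)[:,:2].round())
# bracket foot front edge/ends approx
big=cv2.resize(im[120:280,260:460],(800,640),interpolation=cv2.INTER_CUBIC)[:600]
cv2.imwrite('pics/crop.png',big[:,:,::-1])
E
```

```text
[299. 244.] 1380.0 [495.4  19.6] [122.2  62. ] 2.66
[267. 206.] 47.5 [584.8  92.2] [14.7 21.7] 62.87
[384. 226.] 1771.0 [ 531.1 -175.8] [121.5  93.2] 9.89
[269. 177.] 135.5 [652.4  85.7] [30.5 31.3] 89.39
[388. 153.] 42.5 [ 704.6 -192. ] [15.4 23.3] 77.8
[327. 168.] 2478.5 [674.2 -52.1] [ 86.4 207.5] 9.46
[424. 161.] 1109.5 [ 688.7 -283.1] [90.2 96.9] 88.5
[324. 147.] 542.0 [716.1 -45.6] [ 32.6 212.6] 9.5
[[ 765.  269.]
 [ 764. -433.]
 [ 366. -430.]
 [ 366.  265.]]
```

View pics/crop.png

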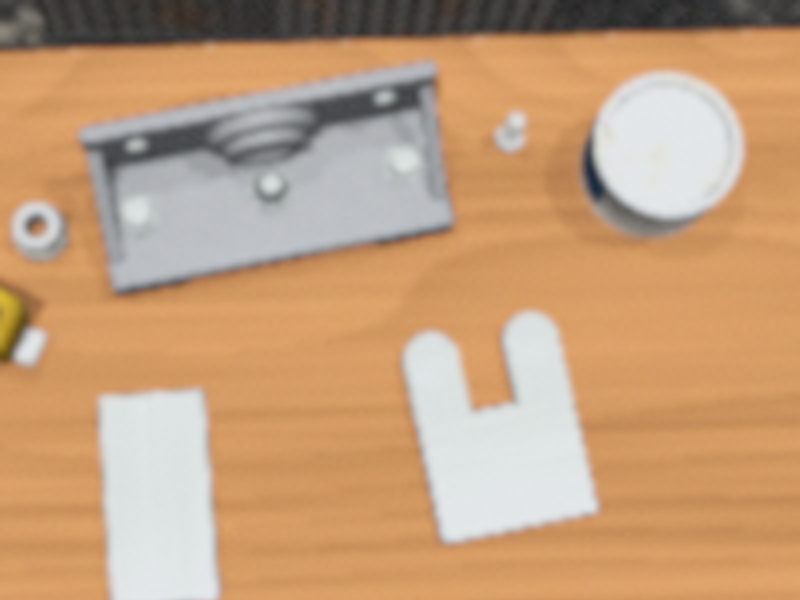

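The crop shows the foot's front edge running from (118,290) to (453,228). The shim's fork points up, tilted slightly left. Shim and bracket both have yaw of about +0.17.

```bash
cat > m.py <<'E'
from h import *
import sys
def measure(c):
    hsv=cv2.cvtColor(c['image'],cv2.COLOR_RGB2HSV)
    m=((hsv[...,1]<60)&(hsv[...,2]>185)).astype(np.uint8)
    m[:130]=0;m[300:]=0;m[:,:200]=0;m[:,490:]=0
    cs,_=cv2.findContours(m,cv2.RETR_EXTERNAL,cv2.CHAIN_APPROX_NONE)
    out=[]
    for k in cs:
        if cv2.contourArea(k)<900: continue
        k=k.reshape(-1,2); P=plane(c,k,37)[:,:2].astype(np.float32); r=cv2.minAreaRect(P); out.append((k.mean(0).round(),np.round(r[0],1),np.round(r[1],1),round(r[2],2)))
    return out
# bracket from top0 foot front corners
c0=load('top0.png')
B=lambda a:np.array(a)/4+[259.6,119.6]
f=plane(c0,[B((118,290)),B((453,228))],53)[:,:2]
d=f[1]-f[0]; n=np.array([-d[1],d[0]])/np.linalg.norm(d); byaw=np.arctan2(n[1],n[0]); b0=f.mean(0)+40*n; t=np.array([-n[1],n[0]])
def inb(p): p=np.array(p)-b0; return np.round([p@n,p@t],1)
E
python3 - <<'E'
from m import *
print(f,np.linalg.norm(d),byaw,b0)
for o in measure(c0): print(o,inb(o[1]))
print('bolthead z', [plane(c0,[B((271,185))],z)[0][:2].round(1) for z in(53,63,73)])
E
```

```text
[[ 613.36020519   39.15022302]
 [ 643.84856536 -153.75898818]] 195.30361970327058 0.15674860250819103 [668.11398812 -51.06008251]
(array([299., 244.]), array([495.4,  19.6]), array([122.2,  62. ]), 2.66) [-159.6   96.8]
(array([384., 226.]), array([ 531.1, -175.8]), array([121.5,  93.2]), 9.89) [-154.8 -101.8]
(array([329., 173.]), array([662.8, -51.8]), array([ 54. , 195.1]), 9.84) [-5.4  0.1]
(array([427., 156.]), array([ 694.6, -285.4]), array([85.9, 85. ]), 88.38) [ -10.4 -235.6]
bolthead z [array([672.3, -50. ]), array([669.9, -50. ]), array([667.5, -49.9])]
```

Emit:
{"name": "move_arm", "arguments": {
  "dp": [
    [37, 29, -10],
    [37, 29, -10],
    [37, 29, -10],
    [37, 29, -10],
    [37, 29, -10],
    [37, 29, -10],
    [37, 29, -10],
    [37, 29, -10],
    [36, 31, -10],
    [0, 0, 0]
  ],
  "rotation": [
    [0, 0, 0.151],
    [0, 0, 0.151],
    [0, 0, 0.151],
    [0, 0, 0.151],
    [0, 0, 0.151],
    [0, 0, 0.151],
    [0, 0, 0.151],
    [0, 0, 0.151],
    [0, 0, 0.15],
    [0, 0, 0]
  ],
  "hand": [0.64, 0.64, 0.64, 0.64, 0.64, 0.64, 0.64, 0.64, 0.64, 0.64]
}}

```text
clock: 1.35
eef_pos: [536.5, -245.7, 114.1]
eef_rot: [-3.14, -0.001, 1.742]
wrist_force: [-0.4, -0.2, 0.9]
finger_gap: 60.4
finger_force: 0.0
```

Emit:
{"name": "move_arm", "arguments": {
  "dp": [
    [-1, -3, -30],
    [-1, 0, -28],
    [0, 0, -17],
    [0, 0, -8],
    [0, 0, 0]
  ],
  "rotation": [
    [0, 0, 0],
    [0, 0, -0.005],
    [0, 0, 0],
    [0, 0, 0],
    [0, 0, 0]
  ],
  "hand": [0.64, 0.64, 0.64, 0.64, 0.64]
}}

```text
clock: 1.98
eef_pos: [533.4, -251.2, 32.6]
eef_rot: [-3.142, 0.0, 1.731]
wrist_force: [0.2, -0.1, 0.1]
finger_gap: 60.0
finger_force: 0.0
```

Run:
```python
from m import *
s=manip.read_state();print(s['eef_pos'],s['eef_rot'],s['wrist_force']); c=save('top','top1.png')
for o in measure(c): print(o,inb(o[1]))
cv2.imwrite('pics/c1.png',cv2.resize(c['image'][120:280,260:460],(600,480))[:,:,::-1])
```

```text
[ 533.36903379 -251.22273848   32.60805071] [-3.14158119e+00  1.06339061e-05  1.73138826e+00] [ 0.23003765 -0.06207396  0.07744818]
(array([298., 243.]), array([495.4,  19.6]), array([122.2,  62.3]), 2.77) [-159.6   96.8]
(array([379., 222.]), array([ 532.4, -175.5]), array([118.7,  92.5]), 9.71) [-153.5 -101.7]
(array([328., 171.]), array([666.6, -49.3]), array([ 64.9, 199.8]), 9.7) [-1.2  2. ]
(array([427., 156.]), array([ 695.3, -285.3]), array([85. , 87.2]), 2.75) [  -9.7 -235.6]
```

View pics/c1.png

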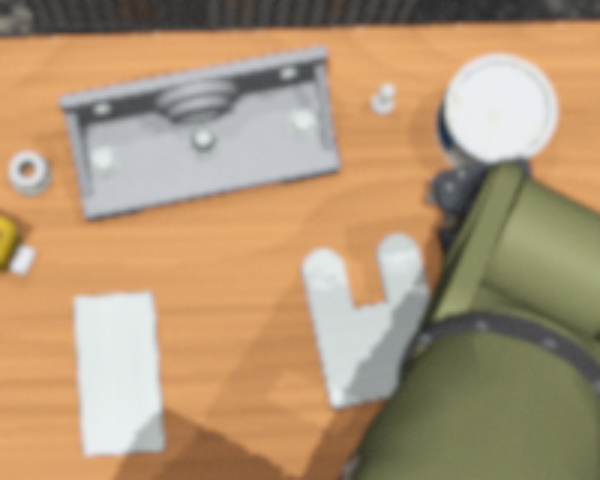

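The fingers are beside the shim's right edge (about (420,320) in the crop) and everything else is untouched. I'll start the sideways push.

Emit:
{"name": "move_arm", "arguments": {
  "dp": [
    [-1, 6, 0],
    [-1, 6, 0],
    [-1, 6, 0],
    [-1, 6, 0],
    [-1, 7, 0],
    [-1.5, 9, 0],
    [-1.5, 9, 0],
    [-1.5, 9, 0],
    [-1.5, 9, 0],
    [-1.5, 9, 0]
  ],
  "rotation": [
    [0, 0, 0],
    [0, 0, 0],
    [0, 0, 0],
    [0, 0, 0],
    [0, 0, 0],
    [0, 0, 0],
    [0, 0, 0],
    [0, 0, 0],
    [0, 0, 0],
    [0, 0, 0]
  ],
  "hand": [0.64, 0.64, 0.64, 0.64, 0.64, 0.64, 0.64, 0.64, 0.64, 0.64]
}}

```text
clock: 3.28
eef_pos: [520.9, -174.5, 32.6]
eef_rot: [3.141, 0.0, 1.732]
wrist_force: [0.9, -4.2, 2.2]
finger_gap: 59.9
finger_force: 2.1
```

Emit:
{"name": "move_arm", "arguments": {
  "dp": [
    [-1.5, 9, 0],
    [-1.5, 9, 0],
    [-1.5, 9, 0],
    [-1, 6, 0],
    [-1, 5, 0],
    [-1, 4, 0],
    [0, 2, 0],
    [0, 0, 0],
    [0, 0, 0]
  ],
  "rotation": [
    [0, 0, 0],
    [0, 0, 0],
    [0, 0, 0],
    [0, 0, 0],
    [0, 0, 0],
    [0, 0, 0],
    [0, 0, 0],
    [0, 0, 0],
    [0, 0, 0]
  ],
  "hand": [0.64, 0.64, 0.64, 0.64, 0.64, 0.64, 0.64, 0.64, 0.64]
}}

```text
clock: 4.4
eef_pos: [513.2, -130.8, 32.1]
eef_rot: [-3.141, -0.001, 1.732]
wrist_force: [0.7, -1.7, 1.2]
finger_gap: 60.1
finger_force: 0.6
```

Run:
```python
from m import *
s=manip.read_state();print(s['eef_pos'],inb(s['eef_pos'][:2]),s['eef_rot'],s['wrist_force']); c=save('top','top2.png')
for o in measure(c): print(o,inb(o[1]))
```

```text
[ 513.15309088 -130.77380558   32.138987  ] [-165.5  -54.5] [-3.14096925e+00 -7.19359168e-04  1.73170863e+00] [ 0.70107884 -1.68059016  1.16421994]
(array([299., 244.]), array([495.5,  19.6]), array([122.1,  61.9]), 2.84) [-159.5   96.7]
(array([328., 171.]), array([666.7, -49.3]), array([ 64.6, 199.8]), 9.64) [-1.1  2. ]
(array([427., 156.]), array([ 694.6, -285.4]), array([86., 85.]), 88.38) [ -10.4 -235.6]
```

Emit:
{"name": "move_arm", "arguments": {
  "dp": [
    [1.5, -9, 0],
    [3.5, -20, 0],
    [0, 0, 40],
    [0, 0, 40],
    [-10, 8, 0],
    [-10, 8, 0],
    [-10, 8, 0],
    [-10, 8, 0],
    [-10, 8, 0],
    [-10, 8, 0]
  ],
  "rotation": [
    [0, 0, 0],
    [0, 0, 0],
    [0, 0, 0],
    [0, 0, 0],
    [0, 0, -0.17],
    [0, 0, -0.17],
    [0, 0, -0.17],
    [0, 0, -0.17],
    [0, 0, -0.17],
    [0, 0, -0.17]
  ],
  "hand": [0.64, 0.64, 0.64, 0.64, 0.6, 0.6, 0.6, 0.6, 0.6, 0.6]
}}

```text
clock: 5.7
eef_pos: [458.2, -112.9, 112.5]
eef_rot: [-3.141, 0.0, 0.705]
wrist_force: [0.2, -0.2, 0.8]
finger_gap: 56.6
finger_force: 0.0
```

Emit:
{"name": "move_arm", "arguments": {
  "dp": [
    [-11, 8, 0],
    [-11, 8, 0],
    [-6, 7, 0],
    [0, 0, 0]
  ],
  "rotation": [
    [0, 0, -0.17],
    [0, 0, -0.17],
    [0, 0, -0.205],
    [0, 0, 0]
  ],
  "hand": [0.6, 0.6, 0.6, 0.6]
}}

```text
clock: 6.2
eef_pos: [430.5, -89.6, 112.6]
eef_rot: [-3.142, -0.0, 0.185]
wrist_force: [-0.1, -0.3, 0.5]
finger_gap: 56.7
finger_force: 0.0
```

Run:
```python
from m import *
s=manip.read_state();print(s['eef_pos'],inb(s['eef_pos'][:2]),s['eef_rot'],s['wrist_force']); c=save('top','top3.png')
for o in measure(c): print(o,inb(o[1]))
cv2.imwrite('pics/c3.png',cv2.resize(c['image'][120:280,260:460],(600,480))[:,:,::-1])
```

```text
[430.45965899 -89.63030423 112.58830454] [-240.8   -1. ] [-3.14155333e+00 -7.46510635e-05  1.85148856e-01] [-0.12496978 -0.31001624  0.52103705]
(array([298., 243.]), array([495.5,  19.5]), array([122.3,  62.1]), 2.89) [-159.5   96.6]
(array([327., 172.]), array([667., -51.]), array([ 63.4, 195.1]), 9.84) [-1.1  0.2]
(array([427., 156.]), array([ 694.6, -285.4]), array([86., 85.]), 88.38) [ -10.4 -235.6]
```

View pics/c3.png

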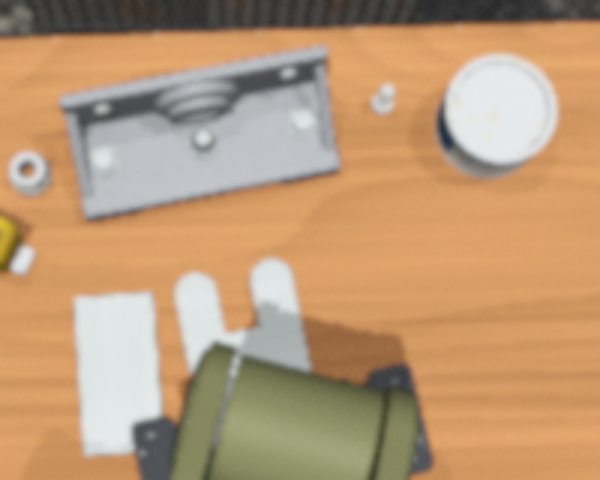

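The shim lies in front of the channel with its prong tips at about (197,272) and (271,258) in the crop. The line through the tips is parallel to the foot edge, which runs (88,217) to (338,170), and the plate is untouched.

Run:
```python
from m import *
c=load('top3.png'); F=lambda a:np.array(a)/3+[259.7,119.7]
for p in [(197,272),(271,258),(234,265)]: print(inb(plane(c,[F(p)],37)[0][:2]))
for p in [(88,217),(338,170)]: print(inb(plane(c,[F(p)],53)[0][:2]))
```

```text
[-94.5  23.6]
[-94.3 -34.3]
[-94.4  -5.3]
[-39.8  97.8]
[-39.3 -96.7]
```

Emit:
{"name": "move_arm", "arguments": {
  "dp": [
    [0.7, -4, -30],
    [0, 0, -30],
    [0, 0, -14],
    [0, 0, -6],
    [0, 0, 0],
    [4, 0.7, 0],
    [4, 0.7, 0],
    [4, 0.7, 0],
    [4, 0.7, 0],
    [4, 0.7, 0]
  ],
  "rotation": [
    [0, 0, -0.02],
    [0, 0, 0],
    [0, 0, 0],
    [0, 0, 0],
    [0, 0, 0],
    [0, 0, 0],
    [0, 0, 0],
    [0, 0, 0],
    [0, 0, 0],
    [0, 0, 0]
  ],
  "hand": [0.6, 0.6, 0.6, 0.6, 0.6, 0.6, 0.6, 0.6, 0.6, 0.6]
}}

```text
clock: 7.5
eef_pos: [450.9, -89.5, 32.4]
eef_rot: [-3.141, 0.001, 0.164]
wrist_force: [-4.7, -2.2, 3.6]
finger_gap: 56.2
finger_force: 2.4
```

Emit:
{"name": "move_arm", "arguments": {
  "dp": [
    [6, 1.6, 0],
    [6, 1.6, 0],
    [6, 1.6, 0],
    [6, 1.6, 0],
    [6, 1.6, 0],
    [6, 1.6, 0],
    [6, 1.6, 0],
    [4, 1, 0],
    [0, 0, 0]
  ],
  "rotation": [
    [0, 0, 0],
    [0, 0, 0],
    [0, 0, 0],
    [0, 0, 0],
    [0, 0, 0],
    [0, 0, 0],
    [0, 0, 0],
    [0, 0, 0],
    [0, 0, 0]
  ],
  "hand": [0.6, 0.6, 0.6, 0.6, 0.6, 0.6, 0.6, 0.6, 0.6]
}}

```text
clock: 8.62
eef_pos: [497.6, -77.2, 32.4]
eef_rot: [3.141, -0.001, 0.164]
wrist_force: [0.1, -1.1, 0.1]
finger_gap: 56.3
finger_force: 0.0
```

Run:
```python
from m import *
s=manip.read_state();print(s['eef_pos'],inb(s['eef_pos'][:2]),s['eef_rot'],s['wrist_force']); c=save('top','top4.png')
a=c['image'][120:280,260:460]; b=save('scene','scene4.png')['image'][130:290,230:430]
cv2.imwrite('pics/c4.png',np.hstack([cv2.resize(a,(400,320),interpolation=2),cv2.resize(b,(400,320),interpolation=2)])[:,:,::-1])
```

```text
[497.5802166  -77.19422402  32.43828189] [-172.5    0.8] [ 3.14147744e+00 -8.51806324e-04  1.64393055e-01] [ 0.13691185 -1.09013834  0.14677725]
```

View pics/c4.png

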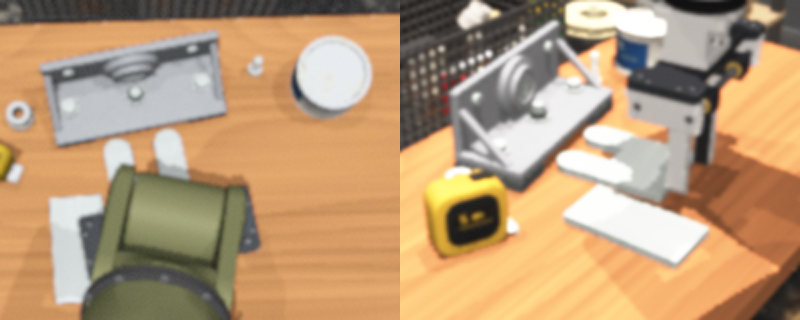

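The shim is flat with its tips just short of the foot, at (117,140) and (167,131) in the left pane. The plate is untouched.

Run:
```python
from m import *
c=load('top4.png'); im=c['image']
hsv=cv2.cvtColor(im,cv2.COLOR_RGB2HSV)
m=((hsv[...,1]<70)&(hsv[...,2]>150))
# row profiles across prongs, world v coordinate of mask edges
for row in (193,196,199,202):
    xs=np.where(m[row,300:370])[0]+300
    g=np.split(xs,np.where(np.diff(xs)>1)[0]+1)
    print(row,[(k[0],k[-1],inb(plane(c,[((k[0]+k[-1])/2,row)],37)[0][:2])) for k in g if len(k)])
```

```text
193 [(np.int64(312), np.int64(325), array([-51.6,  31.8])), (np.int64(337), np.int64(351), array([-62.5, -26.3]))]
196 [(np.int64(312), np.int64(326), array([-58.8,  31.9])), (np.int64(337), np.int64(351), array([-69.5, -24.9]))]
199 [(np.int64(312), np.int64(326), array([-65.7,  33.2])), (np.int64(338), np.int64(352), array([-76.8, -25.9]))]
202 [(np.int64(313), np.int64(320), array([-71.5,  40.1])), (np.int64(323), np.int64(326), array([-74.9,  22. ])), (np.int64(339), np.int64(353), array([-84.1, -26.8]))]
```

Emit:
{"name": "move_arm", "arguments": {
  "dp": [
    [7, 1, 0],
    [8, 1.1, 0],
    [8, 1.1, 0],
    [8, 1.1, 0],
    [8, 1.1, 0],
    [8, 1.1, 0],
    [8, 1.1, 0],
    [8, 1.1, 0],
    [8, 1.1, 0],
    [6, 0.9, 0]
  ],
  "rotation": [
    [0, 0, 0],
    [0, 0, 0],
    [0, 0, 0],
    [0, 0, 0],
    [0, 0, 0],
    [0, 0, 0],
    [0, 0, 0],
    [0, 0, 0],
    [0, 0, 0],
    [0, 0, 0]
  ],
  "hand": [0.6, 0.6, 0.6, 0.6, 0.6, 0.6, 0.6, 0.6, 0.6, 0.6]
}}

```text
clock: 9.98
eef_pos: [574.6, -66.5, 32.4]
eef_rot: [3.142, -0.0, 0.164]
wrist_force: [-3.9, -0.2, 1.7]
finger_gap: 56.4
finger_force: 1.8
```

Emit:
{"name": "move_arm", "arguments": {
  "dp": [
    [1, 0.15, 0],
    [1, 0.15, 0],
    [1, 0.15, 0],
    [1, 0.15, 0]
  ],
  "rotation": [
    [0, 0, 0],
    [0, 0, 0],
    [0, 0, 0],
    [0, 0, 0]
  ],
  "hand": [0.6, 0.6, 0.6, 0.6]
}}

```text
clock: 10.48
eef_pos: [578.1, -66.0, 32.5]
eef_rot: [-3.142, -0.0, 0.164]
wrist_force: [-1.5, -0.8, 1.2]
finger_gap: 56.6
finger_force: 1.4
```

Emit:
{"name": "move_arm", "arguments": {
  "dp": [
    [1, 0.15, 0],
    [1, 0.15, 0],
    [1, 0.15, 0],
    [1, 0.15, 0]
  ],
  "rotation": [
    [0, 0, 0],
    [0, 0, 0],
    [0, 0, 0],
    [0, 0, 0]
  ],
  "hand": [0.6, 0.6, 0.6, 0.6]
}}

```text
clock: 10.98
eef_pos: [582.2, -65.4, 32.4]
eef_rot: [-3.142, -0.0, 0.164]
wrist_force: [-2.9, -0.4, -1.2]
finger_gap: 56.5
finger_force: 1.5
```

Emit:
{"name": "move_arm", "arguments": {
  "dp": [
    [1, 0.15, 0],
    [1, 0.15, 0]
  ],
  "rotation": [
    [0, 0, 0],
    [0, 0, 0]
  ],
  "hand": [0.6, 0.6]
}}

```text
clock: 11.22
eef_pos: [584.1, -65.1, 32.4]
eef_rot: [-3.142, 0.0, 0.164]
wrist_force: [-3.2, -0.8, 0.2]
finger_gap: 56.8
finger_force: 1.5
```

Emit:
{"name": "move_arm", "arguments": {
  "dp": [
    [1, 0.15, 0],
    [1, 0.15, 0]
  ],
  "rotation": [
    [0, 0, 0],
    [0, 0, 0]
  ],
  "hand": [0.6, 0.6]
}}

```text
clock: 11.48
eef_pos: [585.2, -64.9, 32.3]
eef_rot: [-3.141, 0.003, 0.164]
wrist_force: [-13.2, -2.6, 7.0]
finger_gap: 56.3
finger_force: 7.0
```

Emit:
{"name": "move_arm", "arguments": {
  "dp": [
    [1, 0.15, 0],
    [0, 0, 0]
  ],
  "rotation": [
    [0, 0, 0],
    [0, 0, 0]
  ],
  "hand": [0.6, 0.6]
}}

```text
clock: 11.72
eef_pos: [585.3, -64.9, 32.3]
eef_rot: [-3.141, 0.005, 0.164]
wrist_force: [-17.3, -3.0, 9.8]
finger_gap: 56.4
finger_force: 8.8
```

The force rose to 17 N at u = -84, where the bolt should be. I'll back off and check.

Emit:
{"name": "move_arm", "arguments": {
  "dp": [
    [-3, -0.5, 0],
    [-10, -1.6, 0],
    [-20, -3.3, 0],
    [-20, -3, 20],
    [-20, -3, 40],
    [-40, -6, 20],
    [-50, -8, 20],
    [-30, -50, 20],
    [0, -60, 10],
    [0, -60, 0]
  ],
  "rotation": [
    [0, 0, 0],
    [0, 0, 0],
    [0, 0, 0],
    [0, 0, 0],
    [0, 0, 0],
    [0, 0, 0],
    [0, 0, 0],
    [0, 0, 0],
    [0, 0, 0],
    [0, 0, 0]
  ],
  "hand": [0.6, 0.6, 0.6, 0.6, 0.6, 0.6, 0.6, 0.6, 0.6, 0.6]
}}

```text
clock: 12.98
eef_pos: [393.9, -262.1, 163.9]
eef_rot: [3.139, -0.003, 0.164]
wrist_force: [1.2, 0.6, 0.8]
finger_gap: 56.6
finger_force: 0.0
```

Run:
```python
from m import *
s=manip.read_state();print(s['eef_pos'],s['wrist_force']); c=save('top','top5.png')
a=c['image'][120:280,260:460]; b=save('scene','scene5.png')['image'][130:290,230:430]
for o in measure(c): print(o,inb(o[1]))
cv2.imwrite('pics/c5.png',np.hstack([cv2.resize(a,(400,320),interpolation=2),cv2.resize(b,(400,320),interpolation=2)])[:,:,::-1])
```

```text
[ 393.92001316 -262.08943643  163.88827253] [1.16622565 0.62432211 0.7657845 ]
(array([299., 244.]), array([495.5,  19.5]), array([122.4,  62.2]), 2.66) [-159.5   96.6]
(array([328., 172.]), array([666.6, -51.4]), array([ 62.7, 195.1]), 9.11) [-1.5 -0.1]
(array([427., 156.]), array([ 694.6, -285.4]), array([85.9, 85. ]), 88.38) [ -10.4 -235.6]
```

View pics/c5.png

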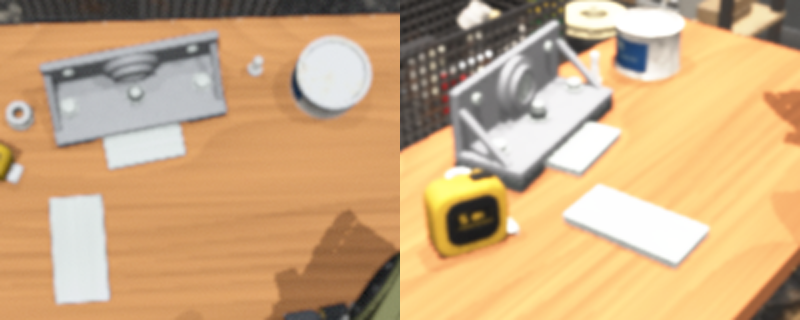

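The shim's solid end sticks out of the foot, with back corners at about (110,168) and (185,157) in the left pane. Everything else is undisturbed.

Run:
```python
from m import *
c=load('top5.png'); F=lambda a:np.array(a)/2+[259.75,119.75]
a,b=[plane(c,[F(p)],37)[0][:2] for p in [(110,168),(185,157)]]
print(inb(a),inb(b),inb((a+b)/2))
hsv=cv2.cvtColor(c['image'],cv2.COLOR_RGB2HSV)
m=((hsv[...,1]<60)&(hsv[...,2]>150))
pts=[]
for col in range(318,350,3):
    r=np.where(m[180:215,col])[0]
    if len(r): pts.append(plane(c,[(col,180+r[-1]+.5)],37)[0][:2])
pts=np.array(pts,np.float32); l=cv2.fitLine(pts,cv2.DIST_HUBER,0,.01,.01).ravel()
print('edge yaw',np.arctan2(-l[0]*np.sign(l[1]),abs(l[1])),byaw,[inb(p) for p in pts])
```

```text
[-74.8  44.9] [-78.2 -42.7] [-76.5   1.1]
edge yaw 0.15065333 0.15674860250819103 [array([-75.6,  37.4]), array([-76.9,  30.6]), array([-75.9,  23.3]), array([-77.2,  16.5]), array([-76.1,   9.3]), array([-75.1,   2.1]), array([-76.4,  -4.8]), array([-75.4, -12. ]), array([-76.7, -18.8]), array([-75.7, -26.1]), array([-76.9, -32.9])]
```

The back edge is at u = -76.2 where -76 is expected, v is about +1 mm, and the yaw error is under 0.02 rad. I'm handing it in.

```bash
python3 -c "
from cell import manip
print(manip.sign_off())"
```

```text
the job is handed in; nothing more can be done
None
```

I pushed the shim flat and square under the foot until its slot met the bolt, about 1 mm off the channel's centre line by camera, and handed the job in at about 13 s without getting a verdict back; the plain plate and other things weren't moved.

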